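# Raise the folding viewer screen and trigger a capture

## Task

Raise the viewer's folding screen until it stands at about 60 degrees to the base it folds onto, and leave it standing there. Then press the capture trigger's plunger fully down and let it come back up. Do not knock about the other things on the bench.

Things in the scene. Friction and masses are not known exactly. Their poses are not given: they have to be found in the camera images.
- viewer: Folding viewer, fixed to the bench: white base 150 mm deep (x -65..+85 mm), 230 mm wide (y), 40 mm high, a grey flat screen hinged along its far side and a light bar above the hinge. Origin on the bench under it; its x axis runs horizontally from the screen's free edge towards the hinge (away from the robot at yaw 0), z up.
- light_bar (a point): Middle of the underside of the viewer's fixed grey light bar (x 5..75 mm of the viewer, full width, 190 to 255 mm above the bench, on two posts at y +-108 mm). It leaves too little room for an upright tool at the raised screen: lift with the tool leaning back towards the robot, fingers pointing forward and down under the free edge.
- screen_hinge (a point): Point on the screen's hinge axis, mid-width: 60 mm along the viewer's x, 45 mm above the bench. The hinge axis is the viewer's y axis direction. Same axes as the viewer.
- screen_edge (a point): Middle of the lower corner of the screen's free (robot-side) edge, 150 mm from the hinge; moves with the screen. The screen is a plate 150 mm from hinge to edge, 190 mm wide, 12 mm thick, its underside passing through the hinge axis; when closed the edge overhangs the base's front by 25 mm, 45 mm above the bench.
- screen (a joint): Angle of the screen, rad: 0 folded flat on the base, grows as its robot-side edge rises, 1.047 = 60 degrees, stop at 1.75. It starts slightly ajar (0.10 to 0.35). Stiff hinge: it stays wherever it is left; lifting takes about 4 to 6 N at the edge, up along its arc; pushing it straight at the hinge only jams it.
- trigger: Capture trigger, fixed to the bench left or right of the viewer: grey box 90 x 90 mm, 45 mm high, with a black mushroom plunger on top. Origin on the bench under its centre; z up.
- plunger_top (a point): Centre of the flat top of the mushroom plunger (disc 62 mm across), 80 mm above the bench when up; moves with it.
- plunger (a joint): Travel of the plunger, m: 0 up, grows as it is pressed straight down, stop at 0.014. Spring: about 4 N to start, 15 N at the stop; it springs back up when let go.
- slide_box: Bystander: grey closed slide box, 100 x 85 x 36 mm, on the other side of the viewer from the trigger. Origin under its centre.
- dish: Bystander: closed glass dish, 92 mm across, 18 mm high. Origin under its centre.
- brush: Bystander: brush lying on the bench, 160 mm long along its x, in front of the viewer. Origin on its underside.
- jar: Bystander: amber specimen jar, 72 mm across, 100 mm high, beyond the viewer. Origin under its centre.
- mug: Bystander: white mug, 80 mm across, 90 mm high, beyond the viewer. Origin under its centre.

How it is judged:
By the outcome, as a careful person would: the job done as asked, in the order asked, and still so for the second after the job is handed in, with the robot touching nothing.
It also fails if it takes over 42 s, if anything falls off the work surface, if the arm or the gripper's body presses on something with over 40 N, if the wrist force passes 120 N, or if a joint passes its speed limit or range.

## Robot

A 6-joint arm with a two-finger parallel gripper is mounted at the origin on the work surface. World frame = base frame: x ahead of the robot, y to its left, z up, the work surface at z = 0. Lengths are in m, angles in rad, forces in N, time in s.
With the tool pointing down it reaches from about 0.375 to 0.925 m from the base axis. Payload 5.7 kg.
Tool frame: the origin (TCP) lies midway between the tips of the shut fingers; the grasp point (between the pads) lies 19 mm behind it (robot.pinch_z is the distance from the TCP to the grasp point, in m); z points along the fingers, y is the line along which they close (so a half turn about z gives the same grasp; the last joint's range is limited). The gripper opens to 85 mm and grips with 20 to 120 N. Pads are 22 mm wide; open, the fingers measure 114 mm over their backs; the gripper's body (76 mm by 85 mm) begins 54 mm behind the grasp point. The pads swing forward as they close: fully open they stand 13 mm farther back than shut.
Start: joints at [1.121, 0.359, 1.51, -0, 1.272, -0.115], TCP at [0.197, 0.567, 0.231] pointing down, gripper open.
Joint ranges: [-2.97, 2.97], [-1.01, 2.36], [0.21, 2.38], [-0.96, 4.11], [0.2, 2.71], [-2.98, 2.98]. Speed limits (rad/s): [2.39, 2.39, 3.14, 3.14, 3.14, 3.14].

## Interface

Orientations are given as a 3x3 rotation matrix whose columns are the frame's x, y, z axes.
In Python, from cell import robot gives the robot as it stands. The module is installed in compiled form; this text tells all that it offers.
- The arm moves only by the shell command python3 -m handwheel 'ROWS'. ROWS is JSON, one flat list of numbers, 7 for each row, row after row: the finger opening in cm, from 0 to 8.54, then the shift along the tool's x, y, z in cm, then the turn, a rotation vector about the tool's x, y, z in degrees. In form: [gripper, dx, dy, dz, rx, ry, rz, gripper, dx, dy, dz, rx, ry, rz, ...]. A call has 1 to 10 rows; each row shifts and turns the commanded pose from where the row before left it, along the tool's axes as they then stand; what a row does not reach is not made up. A row lasts 1/12 s, in which the tool goes at most 41.7 mm and 7.16 degrees, less where a joint would pass 70% of its speed; a pose out of reach is approached as far as the arm can. A call with a gripper value outside its range is refused whole. The fingers move at their own pace and stop on an object; the grip force is fixed at half the most. Time passes only in rows, so rows that do not move let the fingers close. It gives the time, the measured TCP pose, the force and the opening at its end, in the units of the state.
- robot.state(): the state, without advancing time (a new reading comes with each control period).
- robot.capture(name): name is "scene" or "top"; returns (picture, depth): 384x512x3 uint8, red, green, blue; 384x512 float32, m along the optical axis (not along the pixel's ray), 0 where there is no reading.
- robot.calibration(name): a dict with "fovy" (degrees; the focal length in pixels is half the picture's height over the tangent of half this angle, whatever the lens; pixels are square), "cx", "cy" (the principal point, pixels), "world_to_cam" (4x4, takes a point from world to camera coordinates). Camera axes: x right, y up, looking along -z (the intrinsics and any distortion apply to the point x, -y, -z); pixel columns grow to the right and rows downward; lengths in m; the calibration is good to about 2 mm. A picture is of the moment at which its call begins. calibration takes no time and is no camera call.
- robot.finish_job(): hands the job in, once; it reports no verdict.
Trained networks look in the newest picture that a camera, given by its name, has taken for a name from the list of things; names that differ only in an ending like _2 or _b are one class to them, and where a whole thing is asked for, a point or a joint stands for the part that bears it (a point fixed in the world has none). Each returns a list of dicts, best first, with "p" (0 to 1); they miss things now and then, are a little off and sometimes report something else, mostly with a low value. They report only what shows in the picture. A call takes as long as a camera call.
- robot.spot_in(camera, query): "location" ([row, column] in pixels, amid what is visible of it).
- robot.cut_out(camera, query): "mask" (384x512 bool, what is visible of it) and "location" ([row, column] in pixels, amid what is visible of it).
- robot.mark_of(camera, query): "location" ([row, column] in pixels: a listed point, or the origin of a listed thing).
The state is a dict: "clock": time; "joint_positions": joint angles; "joint_vel": joint speeds; "joint_efforts": joint torques, N m; "ee_pos": TCP position; "eef_rot": TCP orientation; "ft_force": force on the tool from outside, world axes, zero at the start; "moment": the same for the moment, N m; "opening": opening from 0.0 (shut) to 1.0 (fully open).
Only numpy, scipy, OpenCV 4.12 (cv2) and the standard library are available. Lean on these libraries where they do the work, as an engineer would, in place of code of your own. Each camera call takes 0.05 s, during which the arm holds its last target. There are 200 camera calls.

## Working session

There is one attempt and no reset: what is moved stays moved. The work goes in short steps, Python scripts to look and compute and a shell command to move; the robot and the scene stay as the last step left them, time stands still between calls to the robot, and variables do not carry over. Pictures are saved under pics/ and viewed, on a budget of 10 in all, crops included, one or two more only if the job needs it, and the job is handed in when it is done.

```bash
mkdir -p pics
cat > h.py <<'E'
import numpy as np, cv2
from cell import robot
def cal(n):
    c=robot.calibration(n); f=192/np.tan(np.radians(c["fovy"])/2); return f,c["cx"],c["cy"],np.array(c["world_to_cam"]),c
def ray(n,loc):
    f,cx,cy,T,c=cal(n); r,q=loc
    d=np.array([(q-cx)/f,-(r-cy)/f,-1.0]); R=T[:3,:3]; o=-R.T@T[:3,3]; return o,R.T@d
def at_z(n,loc,z):
    o,d=ray(n,loc); return o+d*(z-o[2])/d[2]
def at_depth(n,loc,D):
    o,d=ray(n,loc); return o+d*D
def cloud(n,D):
    rr,cc=np.mgrid[:384,:512]; f,cx,cy,T,c=cal(n)
    P=np.stack([(cc-cx)/f*D,-(rr-cy)/f*D,-D],-1); R=T[:3,:3]; return (P-T[:3,3])@R
E
python3 - <<'E'
from h import *
ims=[]
for n in("scene","top"):
    print(n,{k:v for k,v in robot.calibration(n).items() if k!="world_to_cam"}, ray(n,(192,256)))
    im,D=robot.capture(n); np.save(n+".npy",D); cv2.imwrite(f"pics/{n}0.png",im[:,:,::-1])
    P=cloud(n,D)
    for q,z in [("viewer",0),("light_bar",.19),("screen_hinge",.045),("screen_edge",.07),("trigger",0),("plunger_top",.08),("slide_box",0),("dish",0),("brush",0),("jar",0),("mug",0)]:
        for m in robot.mark_of(n,q)[:1]:
            l=m["location"]; r,c=int(l[0]),int(l[1]); print(q,round(m["p"],2),np.round(l),"at_z",at_z(n,l,z).round(3),"depth",P[r,c].round(3))
s=robot.state(); print(s["ee_pos"],s["eef_rot"],s["clock"])
E
```

```text
scene {'fovy': 57.65673120117838, 'cx': 255.99839916562655, 'cy': 193.49195553692488} (array([ 1.09336324, -0.38359266,  0.65031569]), array([-0.65863387,  0.44038558, -0.61014773]))
viewer 0.64 [258. 265.] at_z [ 0.624 -0.04   0.   ] depth [ 0.666 -0.071  0.059]
light_bar 0.89 [206. 278.] at_z [ 0.662 -0.039  0.19 ] depth [ 0.695 -0.067  0.227]
screen_hinge 0.9 [265. 277.] at_z [ 0.689 -0.054  0.045] depth [ 0.684 -0.052  0.039]
trigger 0.68 [251. 135.] at_z [ 0.431 -0.301  0.   ] depth [ 0.473 -0.306  0.043]
plunger_top 0.73 [230. 127.] at_z [ 0.438 -0.306  0.08 ] depth [ 0.434 -0.305  0.078]
slide_box 0.57 [175. 322.] at_z [0.432 0.318 0.   ] depth [0.69  0.044 0.255]
dish 0.41 [184. 262.] at_z [0.367 0.122 0.   ] depth [ 0.649 -0.075  0.254]
brush 0.97 [213. 186.] at_z [ 0.369 -0.136  0.   ] depth [ 0.381 -0.142  0.014]
jar 0.62 [228. 382.] at_z [0.708 0.285 0.   ] depth [0.726 0.251 0.033]
mug 0.81 [354. 174.] at_z [ 0.732 -0.322  0.   ] depth [ 0.768 -0.329  0.066]
top {'fovy': 45.512403571808626, 'cx': 259.8181096080741, 'cy': 194.2573248678806} (array([ 0.32104771, -0.0104564
[... 444 characters left out ...]
.308  0.   ] depth [ 0.421 -0.291  0.08 ]
plunger_top 0.59 [232. 366.] at_z [ 0.432 -0.31   0.08 ] depth [ 0.433 -0.31   0.078]
slide_box 0.72 [238. 166.] at_z [0.435 0.302 0.   ] depth [0.433 0.296 0.041]
dish 0.85 [262. 224.] at_z [0.358 0.12  0.   ] depth [0.359 0.118 0.018]
brush 0.8 [261. 305.] at_z [ 0.354 -0.133  0.   ] depth [ 0.357 -0.131  0.018]
jar 0.95 [153. 174.] at_z [0.712 0.28  0.   ] depth [0.687 0.262 0.101]
mug 0.73 [145. 360.] at_z [ 0.721 -0.326  0.   ] depth [ 0.72  -0.324  0.005]
[0.1971294  0.56666286 0.23125721] [[-9.44473498e-01  3.28587596e-01 -5.62439639e-05]
 [ 3.28587601e-01  9.44473492e-01 -1.07049608e-04]
 [ 1.79457596e-05 -1.19586587e-04 -9.99999993e-01]] 1.2
```

```bash
python3 -c "
import cv2,numpy as np
cv2.imwrite('pics/both.png',cv2.resize(np.vstack([cv2.imread('pics/scene0.png'),cv2.imread('pics/top0.png')]),(400,600)))"
```

```text
(no output)
```

View pics/scene0.png

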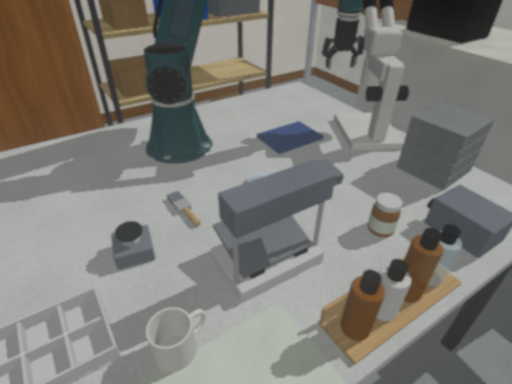

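View pics/top0.png

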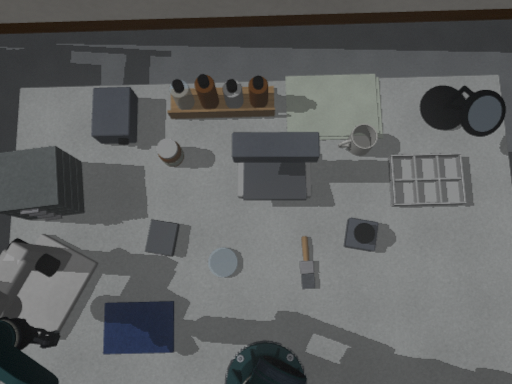

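The scene picture shows the viewer at about (230,275), the trigger at (245,130) on its right-hand side, and the gripper at (45,345) close to a microscope. In the top picture the viewer is at (165,275), the screen at rows 162–200, the trigger at (234,362), the brush at (262,306) and the dish at (262,224). Next I fit the screen plane and the viewer's yaw.

Run:
```python
from h import *
n="top"; D=np.load("top.npy"); P=cloud(n,D)
# light bar top -> yaw
w=P[110:215,225:330].reshape(-1,3)
b=w[(w[:,2]>.245)&(w[:,2]<.265)]; r=cv2.minAreaRect((b[:,:2]*1000).astype(np.float32)); print("bar",len(b),r)
s=w[(w[:,2]>.048)&(w[:,2]<.15)]; 
# robust plane
rng=np.random.default_rng(0);best=0
for _ in range(400):
    a=s[rng.choice(len(s),3,0)]; nn=np.cross(a[1]-a[0],a[2]-a[0]); nn/=np.linalg.norm(nn)+1e-12
    i=abs((s-a[0])@nn)<.003
    if i.sum()>best: best=i.sum(); I=i
q=s[I]; c=q.mean(0); nn=np.linalg.svd(q-c)[2][2]; nn*=np.sign(nn[2]); print(len(s),best,c,nn,"tilt",np.degrees(np.arccos(nn[2])), "dir yaw",np.degrees(np.arctan2(nn[1],nn[0])))
print(q.min(0),q.max(0)); print("rect",cv2.minAreaRect((q[:,:2]*1000).astype(np.float32)))
print([ (np.percentile(q[abs(q[:,1]-y)<.01],1,axis=0).round(3)) for y in(-.12,-.05,.03)])
for z in("trigger","slide_box"):
  pass
t=P[215:255,340:385].reshape(-1,3)
for lo,hi in((.07,.09),(.04,.052)):
    k=t[(t[:,2]>lo)&(t[:,2]<hi)]; print("trig",len(k),k[:,2].mean(),cv2.minAreaRect((k[:,:2]*1000).astype(np.float32)))
```

```text
bar 2232 ((659.1783447265625, -44.0032958984375), (233.85159301757812, 72.01612854003906), 88.3931655883789)
2464 1720 [ 0.59401667 -0.04135447  0.07989578] [ 0.25523453 -0.00899354  0.96683734] tilt 14.796869349790805 dir yaw -2.0180614690468217
[ 0.53401029 -0.13645033  0.06058992] [0.65618332 0.05281175 0.09801452]
rect ((595.0090942382812, -41.27070617675781), (189.64193725585938, 118.7764892578125), 88.67976379394531)
[array([ 0.534, -0.13 ,  0.064]), array([ 0.538, -0.06 ,  0.062]), array([0.538, 0.022, 0.063])]
trig 341 0.07989762213233231 ((430.7090148925781, -302.5126953125), (59.96623992919922, 59.79414367675781), 43.83580017089844)
trig 483 0.04493270456839708 ((430.111083984375, -303.0711975097656), (90.65773010253906, 89.3683090209961), 78.43109130859375)
```

```bash
cat >> h.py <<'E'
from scipy.spatial.transform import Rotation as Ro
def go(pos,pitch,yaw=-1.6,ref=None):
    s=robot.state(); R=np.array(s["eef_rot"]) ; p=np.array(s["ee_pos"])
    a=np.radians(pitch); z=np.array([np.cos(a),0,-np.sin(a)]); y=np.array([0,1.,0]); x=np.cross(y,z)
    G=Ro.from_euler("z",yaw,degrees=True).as_matrix()@np.stack([x,y,z],1)
    print("shift cm (tool now)",(R.T@(np.array(pos)-p)*100).round(2),"shift in goal axes",(G.T@(np.array(pos)-p)*100).round(2),"rotvec deg",Ro.from_matrix(R.T@G).as_rotvec(degrees=True).round(2))
E
python3 - <<'E'
from h import *
for n in("top","scene"):
    P=cloud(n,np.load(n+".npy")).reshape(-1,3)
    for (x0,x1,y0,y1) in((.0,.5,.3,.45),(0,.5,.45,.55),(0,.5,.55,.7),(.1,.6,-.1,.3)):
        k=P[(P[:,0]>x0)&(P[:,0]<x1)&(P[:,1]>y0)&(P[:,1]<y1)]; 
        if len(k): print(n,x0,x1,y0,y1,len(k),k[np.argsort(k[:,2])[-1]].round(2), np.percentile(k[:,2],[80,95,99]).round(2))
go([.48,-.04,.30],90)
E
```

```text
top 0.0 0.5 0.3 0.45 9428 [0.17 0.38 0.71] [0.03 0.68 0.7 ]
top 0 0.5 0.45 0.55 6520 [0.21 0.45 0.62] [0.03 0.43 0.49]
top 0 0.5 0.55 0.7 9491 [0.23 0.55 0.45] [0.23 0.3  0.33]
top 0.1 0.6 -0.1 0.3 22384 [ 0.32 -0.01  1.44] [0.01 0.1  1.44]
scene 0.0 0.5 0.3 0.45 2435 [0.42 0.32 0.04] [0.01 0.03 0.04]
scene 0 0.5 0.45 0.55 2705 [0.23 0.55 0.46] [0.36 0.44 0.46]
scene 0 0.5 0.55 0.7 6755 [0.24 0.55 0.46] [0.33 0.41 0.44]
scene 0.1 0.6 -0.1 0.3 6836 [ 0.1  -0.04  0.33] [0.   0.27 0.31]
shift cm (tool now) [-46.65 -48.    -6.87] shift in goal axes [-29.97 -59.85  -6.87] rotvec deg [-1.000e-02 -0.000e+00 -1.758e+01]
```

```bash
python3 -m handwheel '[0,0,0,-4,0,0,0, 0,0,0,-4,0,0,0, 0,0,0,-4,0,0,0]'
```

```text
clock: 1.45
ee_pos: [0.1968, 0.566, 0.352]
eef_rot: [[-0.944, 0.329, -0.001], [0.329, 0.944, -0.002], [0.0, -0.002, -1.0]]
ft_force: [0.5, 0.4, 0.1]
opening: 0.602
```

```bash
python3 -m handwheel '[0,-1.3,-3.8,0,0,0,0, 0,-1.3,-3.8,0,0,0,0, 0,-1.3,-3.8,0,0,0,0, 0,-1.3,-3.8,0,0,0,0, 0,-3.8,1.3,0,0,0,0, 0,-3.8,1.3,0,0,0,0, 0,-3.8,1.3,0,0,0,0, 0,-3.8,1.3,0,0,0,0, 0,-3.8,1.3,0,0,0,0, 0,-3.8,1.3,0,0,0,0]' && python3 -m handwheel '[0,-1.3,-3.8,0,0,0,0, 0,-1.3,-3.8,0,0,0,0, 0,-1.3,-3.8,0,0,0,0, 0,-1.3,-3.8,0,0,0,0, 0,-1.3,-3.8,0,0,0,0, 0,-1.3,-3.8,0,0,0,0, 0,-1.3,-3.8,0,0,0,0, 0,-1.3,-3.8,0,0,0,0, 0,-1.3,-3.8,0,0,0,0, 0,-1.3,-3.8,0,0,0,0]' && python3 -c "
from h import *
go([.45,-.04,.30],45); go([.45,-.04,.30],90)"
```

```text
clock: 2.28
ee_pos: [0.4392, 0.4043, 0.3514]
eef_rot: [[-0.944, 0.329, 0.0], [0.329, 0.944, 0.0], [-0.0, 0.0, -1.0]]
ft_force: [-0.6, 0.4, 0.4]
opening: -0.005
clock: 3.12
ee_pos: [0.4347, 0.0014, 0.3516]
eef_rot: [[-0.945, 0.328, 0.001], [0.328, 0.945, -0.0], [-0.001, 0.0, -1.0]]
ft_force: [0.1, 0.3, 0.0]
opening: -0.0
shift cm (tool now) [-2.8  -3.41  5.16] shift in goal axes [ 2.48 -4.1   4.81] rotvec deg [ -6.9  -44.59 -16.65]
shift cm (tool now) [-2.8  -3.41  5.16] shift in goal axes [-1.65 -4.1   5.16] rotvec deg [ -0.     0.05 -17.56]
```

```bash
python3 -m handwheel '[0,0,0,0,-1,-6.4,-2.4, 0,0,0,0,-1,-6.4,-2.4, 0,0,0,0,-1,-6.4,-2.4, 0,0,0,0,-1,-6.4,-2.4, 0,0,0,0,-1,-6.4,-2.4, 0,0,0,0,-1,-6.4,-2.4, 0,0,0,0,-1,-6.4,-2.4, 0,0,0,0,0,0,0, 0,0,0,0,0,0,0]' && python3 -c "
from h import *
go([.485,-.04,.12],45);go([.485,-.04,.06],45)"
```

```text
clock: 3.87
ee_pos: [0.4342, 0.0045, 0.3502]
eef_rot: [[-0.732, 0.038, 0.68], [0.036, 0.999, -0.017], [-0.68, 0.012, -0.733]]
ft_force: [0.7, -0.2, 0.6]
opening: -0.0
shift cm (tool now) [11.78 -4.53 20.4 ] shift in goal axes [12.6  -4.31 19.95] rotvec deg [ 0.1  -2.14 -0.87]
shift cm (tool now) [15.86 -4.6  24.8 ] shift in goal axes [16.84 -4.31 24.19] rotvec deg [ 0.1  -2.14 -0.87]
```

```bash
python3 -m handwheel '[0,2,-0.75,3.4,0,-2,-0.8, 0,2,-0.75,3.4,0,0,0, 0,2,-0.75,3.4,0,0,0, 0,2,-0.75,3.4,0,0,0, 0,2,-0.75,3.4,0,0,0, 0,2,-0.75,3.4,0,0,0, 0,0,0,0,0,0,0, 0,0,0,0,0,0,0]'
python3 - <<'E'
from h import *
go([.485,-.04,.06],45)
im,D=robot.capture("scene"); cv2.imwrite("pics/s1.png",cv2.resize(im[120:320,130:400,::-1],None,fx=2.5,fy=2.5))
E
```

```text
clock: 4.53
ee_pos: [0.477, -0.0036, 0.218]
eef_rot: [[-0.74, 0.019, 0.673], [0.02, 1.0, -0.006], [-0.673, 0.009, -0.74]]
ft_force: [-0.7, -0.4, 0.3]
opening: -0.003
shift cm (tool now) [ 9.96 -3.76 12.25] shift in goal axes [10.54 -3.61 11.81] rotvec deg [ 0.74 -2.74  0.01]
```

View pics/s1.png

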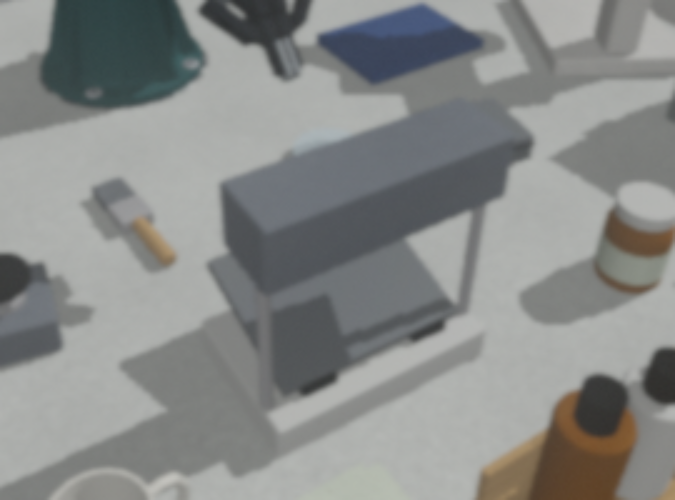

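The picture shows the closed gripper at (285,55), behind the viewer, with the screen slightly ajar. The move was cut short by the joint speed cap, so I'll use smaller rows.

```bash
python3 -m handwheel '[0,1,-0.4,1.2,0,-0.5,0, 0,1,-0.4,1.2,0,-0.5,0, 0,1,-0.4,1.2,0,-0.5,0, 0,1,-0.4,1.2,0,-0.5,0, 0,1,-0.4,1.2,0,-0.5,0, 0,1,-0.4,1.2,0,0,0, 0,1,-0.4,1.2,0,0,0, 0,1,-0.4,1.2,0,0,0, 0,1,-0.4,1.2,0,0,0, 0,0,0,0,0,0,0]' && python3 -c "
from h import *
go([.51,-.04,.06],45);go([.540,-.04,.061],45); print(robot.state()['joint_positions'])"
```

```text
clock: 5.42
ee_pos: [0.4677, -0.0233, 0.1763]
eef_rot: [[-0.795, 0.047, 0.604], [0.039, 0.999, -0.026], [-0.605, 0.003, -0.796]]
ft_force: [0.5, -0.4, -0.6]
opening: 0.004
shift cm (tool now) [ 3.6  -1.51 11.86] shift in goal axes [ 5.2  -1.55 11.25] rotvec deg [-0.57 -7.79 -0.92]
shift cm (tool now) [ 1.16 -1.37 13.59] shift in goal axes [ 3.01 -1.47 13.3 ] rotvec deg [-0.57 -7.79 -0.92]
[-0.34415872  0.0623636   2.37595282  1.17724626  0.19587711 -2.9789691 ]
```

```bash
cat > kin.py <<'E'
import numpy as np
from scipy.spatial.transform import Rotation as Ro
from scipy.optimize import least_squares
LO=np.array([-2.97,-1.01,.21,-.96,.2,-2.98]);HI=np.array([2.97,2.36,2.38,4.11,2.71,2.98])
rz=lambda a:Ro.from_euler("z",a).as_matrix()
ry=lambda a:Ro.from_euler("y",a).as_matrix()
def fk(q,k):
    h,a,b,d,e=k
    A=rz(q[0])@ry(q[1]); B=A@ry(q[2]); C=B@rz(q[3])@ry(q[4])@rz(q[5])
    return np.array([0,0,h])+A@[0,0,a]+B@[e,0,b]+C@[0,0,d],C
E
python3 - <<'E'
from kin import *
from cell import robot
s=robot.state()
q0=np.array([1.121,.359,1.51,0,1.272,-.115]);p0=np.array([.1971,.5667,.2313]);q1=np.array(s["joint_positions"]);p1=np.array(s["ee_pos"])
print(fk(q0,[0]*5)[1].round(3));print(fk(q1,[0]*5)[1].round(3),np.array(s["eef_rot"]).round(3))
f=lambda k:np.r_[fk(q0,k)[0]-p0,fk(q1,k)[0]-p1,(np.array(k)-[.35,.4,.4,.25,0])*1e-3]
r=least_squares(f,[.35,.4,.4,.25,0]);print(r.x.round(4),r.fun.round(4))
E
```

```text
[[-0.329 -0.944  0.   ]
 [-0.944  0.329  0.001]
 [-0.001 -0.    -1.   ]]
[[-0.047 -0.795  0.604]
 [-0.999  0.039 -0.026]
 [-0.003 -0.605 -0.796]] [[-0.795  0.047  0.604]
 [ 0.039  0.999 -0.026]
 [-0.605  0.003 -0.796]]
[ 2.1283 -0.1699  0.9149  0.7556  0.7464] [ 0.062  -0.03   -0.     -0.     -0.0001  0.      0.0018 -0.0006  0.0005
  0.0005  0.0007]
```

```bash
cat > log.py <<'E'
from cell import robot; import json
s=robot.state(); open("log.txt","a").write(json.dumps([list(map(float,s["joint_positions"])),list(map(float,s["ee_pos"]))])+"\n"); print("q",[round(float(v),3) for v in s["joint_positions"]])
E
python3 log.py; python3 -m handwheel '[0,-2.6,0,-1.8,0,0,0, 0,-2.6,0,-1.8,0,0,0, 0,-2.6,0,-1.8,0,0,0]'; python3 log.py;  python3 -m handwheel '[0,-2.6,0,-1.8,0,0,0, 0,-2.6,0,-1.8,0,0,0, 0,0,0,0,0,6,0]'; python3 log.py; python3 -m handwheel '[0,0,0,0,0,6,0, 0,0,0,0,0,6,0, 0,0,0,0,0,6,0,0,0,0,0,0,6,0]'; python3 log.py
python3 - <<'E'
from kin import *
import json
D=[json.loads(l) for l in open("log.txt")]+[([1.121,.359,1.51,0,1.272,-.115],[.1971,.5667,.2313])]
def fk2(q,k):
    h,a,b,d,e,g,l,m,sx=k
    A=rz(q[0])@ry(q[1]); B=A@ry(q[2]); W=B@rz(q[3]); C=W@ry(q[4])@rz(q[5])
    return np.array([0,0,h])+rz(q[0])@[sx,g,0]+A@[0,0,a]+B@[e,0,b]+W@[m,l,0]+C@[0,0,d]
x0=np.array([.35,.4,.4,.25,0,0,0,0,0])
f=lambda k:np.r_[np.concatenate([fk2(q,k)-p for q,p in D]),(k-x0)*1e-3]
r=least_squares(f,x0);print(r.x.round(4),r.fun[:-9].reshape(-1,3).round(4))
E
```

```text
q [-0.344, 0.062, 2.376, 1.177, 0.196, -2.979]
clock: 5.67
ee_pos: [0.4859, -0.0166, 0.2235]
eef_rot: [[-0.79, 0.032, 0.612], [0.037, 0.999, -0.005], [-0.611, 0.019, -0.791]]
ft_force: [0.9, 0.8, 0.0]
opening: -0.0
q [-0.327, -0.031, 2.278, 0.649, 0.323, -2.42]
clock: 5.92
ee_pos: [0.5061, -0.0192, 0.2889]
eef_rot: [[-0.845, 0.033, 0.534], [0.036, 0.999, -0.005], [-0.533, 0.015, -0.846]]
ft_force: [1.0, 2.0, -0.4]
opening: -0.001
q [-0.283, -0.093, 2.06, 0.243, 0.643, -1.971]
clock: 6.25
ee_pos: [0.5063, -0.0187, 0.2863]
eef_rot: [[-0.99, 0.031, 0.136], [0.033, 0.999, 0.012], [-0.136, 0.016, -0.991]]
ft_force: [1.2, 0.7, -0.2]
opening: 0.0
q [-0.202, 0.099, 1.73, 0.042, 1.182, -1.754]
[ 2.676e-01  6.098e-01  4.340e-01  3.723e-01  1.120e-01  6.860e-02
  3.000e-04  3.000e-04 -3.000e-04] [[-0.     -0.      0.    ]
 [-0.      0.     -0.    ]
 [ 0.     -0.     -0.    ]
 [-0.0001  0.     -0.    ]
 [ 0.      0.      0.    ]]
```

```bash
cat >> kin.py <<'E'
K=[.2676,.6098,.434,.3723,.112,.0686]
def fkt(q):
    h,a,b,d,e,g=K
    A=rz(q[0])@ry(q[1]); B=A@ry(q[2]); C=B@rz(q[3])@ry(q[4])@rz(q[5])
    return np.array([0,0,h])+rz(q[0])@[0,g,0]+A@[0,0,a]+B@[e,0,b]+C@[0,0,d],C@rz(np.pi/2)
def goal(pitch,yaw,roll=0):
    a=np.radians(pitch); z=np.array([np.cos(a),0,-np.sin(a)]); y=np.array([0,1.,0])
    return rz(np.radians(yaw))@np.stack([np.cross(y,z),y,z],1)@rz(np.radians(roll))
def ik(p,R,seeds):
    best=None
    for s in seeds:
        f=lambda q:(lambda F:np.r_[(F[0]-p)*5,Ro.from_matrix(F[1].T@R).as_rotvec()])(fkt(q))
        r=least_squares(f,np.clip(s,LO+.01,HI-.01),bounds=(LO,HI))
        if best is None or r.cost<best.cost: best=r
        if r.cost<1e-7: break
    return best.x,best.cost
SE=[[-.2,.1,1.7,.05,1.2,-1.7],[-.2,.1,1.7,.05,1.2,1.4],[-.2,-.1,2.0,3.1,.5,1.4],[-.2,-.1,2.0,3.1,.5,-1.5],[.1,0,2.0,1.2,.6,0],[-.5,0,2,1.2,.6,-2.5]]
E
python3 - <<'E'
from kin import *
for name,p in(("start",[.540,-.04,.061]),("end",[.604,-.04,.154])):
  for yaw in(-40,-20,-2,20,40):
    o=[]
    for ph in(40,45,50,55,60,65):
      for roll in(0,180,90):
        q,c=ik(np.array(p),goal(ph,yaw,roll),SE)
        if c<1e-6: o.append((ph,roll,q.round(2).tolist()))
    print(name,yaw,o[:2])
E
```

```text
start -40 [(65, 0, [-0.02, 0.44, 2.09, -0.82, 0.37, -0.16]), (65, 180, [-0.02, 0.44, 2.09, -0.81, 0.37, 2.98])]
start -20 [(50, 0, [-0.09, 0.53, 2.35, 3.54, 0.45, 1.42]), (50, 180, [-0.09, 0.53, 2.35, 3.54, 0.45, -1.72])]
start -2 [(55, 0, [-0.31, 0.47, 2.32, 2.55, 0.28, 1.91]), (55, 180, [-0.31, 0.47, 2.32, 2.55, 0.28, -1.23])]
start 20 [(45, 0, [-0.63, 0.6, 2.36, 1.98, 0.7, 1.81]), (45, 180, [-0.63, 0.6, 2.36, 1.98, 0.7, -1.33])]
start 40 [(40, 0, [-0.78, 0.66, 2.2, 1.43, 0.88, 1.93]), (40, 180, [-0.78, 0.66, 2.2, 1.43, 0.88, -1.21])]
end -40 [(55, 0, [0.06, 0.35, 1.98, -0.92, 0.52, -0.06]), (55, 90, [0.06, 0.35, 1.98, -0.92, 0.52, 1.51])]
end -20 [(40, 0, [-0.03, 0.4, 2.27, 3.74, 0.44, 1.23]), (40, 180, [-0.03, 0.4, 2.27, 3.74, 0.44, -1.91])]
end -2 [(40, 0, [-0.31, 0.38, 2.31, 2.65, 0.46, 1.84]), (40, 180, [-0.31, 0.38, 2.31, 2.65, 0.46, -1.3])]
end 20 [(40, 0, [-0.58, 0.41, 2.22, 1.71, 0.67, 2.25]), (40, 180, [-0.58, 0.41, 2.22, 1.71, 0.67, -0.89])]
end 40 [(40, 0, [-0.68, 0.47, 2.04, 1.24, 0.92, 2.38]), (40, 180, [-0.68, 0.47, 2.04, 1.24, 0.92, -0.76])]
```

Run:
```python
from kin import *
W=[("pre-high",[.49,-.06,.20]),("pre",[.495,-.055,.061]),("start",[.540,-.04,.061]),("mid",[.553,-.036,.10]),("end",[.604,-.036,.154]),("far",[.52,-.07,.16])]
for yaw in(18,25,32):
  for ph in(45,50,55):
    print(yaw,ph)
    s=[-.5,.3,2.1,1.5,.7,-.7]
    for n,p in W:
        q,c=ik(np.array(p),goal(ph,yaw,180),[s]); s=q
        print("  ",n,q.round(2),"%.0e"%c)
```

```text
18 45
   pre-high [-0.78  0.14  2.32  1.27  0.72 -0.56] 1e-23
   pre [-0.75  0.56  2.38  1.79  0.68 -1.23] 3e-03
   start [-0.62  0.6   2.37  2.05  0.7  -1.36] 1e-17
   mid [-0.58  0.48  2.33  1.89  0.62 -1.11] 5e-22
   end [-0.51  0.36  2.18  1.57  0.54 -0.65] 3e-31
   far [-0.74  0.29  2.31  1.47  0.66 -0.75] 4e-22
18 50
   pre-high [-0.71  0.1   2.26  1.08  0.67 -0.29] 2e-30
   pre [-0.68  0.51  2.38  1.82  0.59 -1.17] 3e-04
   start [-0.56  0.53  2.32  1.91  0.55 -1.14] 2e-28
   mid [-0.53  0.42  2.27  1.68  0.5  -0.83] 2e-25
   end [-0.46  0.33  2.12  1.28  0.49 -0.32] 9e-19
   far [-0.67  0.24  2.25  1.25  0.6  -0.48] 2e-18
18 55
   pre-high [-0.63  0.09  2.2   0.87  0.66 -0.03] 9e-29
   pre [-0.61  0.46  2.35  1.7   0.48 -0.97] 9e-22
   start [-0.5   0.48  2.26  1.67  0.43 -0.83] 4e-23
   mid [-0.47  0.38  2.21  1.37  0.43 -0.47] 1e-28
   end [-0.42  0.31  2.06  0.97  0.48  0.03] 9e-19
   far [-0.61  0.22  2.19  1.01  0.57 -0.18] 8e-31
25 45
   pre-high [-0.83  0.17  2.27  1.17  0.82 -0.59] 2e-23
   pre [-0.8   0.59  2.38  1.72  0.74 -1.32] 9e-05
   start [-0.67  0.6   2.32  1
[... 1070 characters left out ...]
0.6 ] 1e-26
   far [-0.8   0.34  2.2   1.18  0.85 -0.73] 5e-24
32 50
   pre-high [-0.78  0.17  2.17  0.95  0.87 -0.43] 3e-26
   pre [-0.76  0.53  2.29  1.44  0.68 -1.07] 7e-25
   start [-0.64  0.54  2.22  1.46  0.65 -0.96] 4e-19
   mid [-0.61  0.45  2.18  1.3   0.66 -0.74] 2e-30
   end [-0.54  0.37  2.04  1.09  0.7  -0.39] 9e-26
   far [-0.74  0.29  2.16  1.05  0.79 -0.54] 3e-24
32 55
   pre-high [-0.71  0.15  2.13  0.82  0.85 -0.25] 4e-21
   pre [-0.69  0.48  2.26  1.29  0.6  -0.85] 1e-27
   start [-0.58  0.5   2.18  1.29  0.57 -0.72] 3e-21
   mid [-0.55  0.41  2.13  1.12  0.61 -0.49] 3e-31
   end [-0.49  0.35  1.99  0.9   0.69 -0.17] 1e-25
   far [-0.67  0.27  2.11  0.9   0.76 -0.33] 2e-24
```

```bash
python3 -m handwheel '[0,0,0,0,0,0,7, 0,0,0,0,0,0,7, 0,0,0,0,0,0,7, 0,0,0,0,0,0,7, 0,0,0,0,0,0,7, 0,0,0,0,0,0,7, 0,0,0,0,0,0,7, 0,0,0,0,0,0,7, 0,0,0,0,0,0,7, 0,0,0,0,0,0,7]' >/dev/null&& python3 -m handwheel '[0,0,0,0,0,0,7, 0,0,0,0,0,0,7, 0,0,0,0,0,0,7, 0,0,0,0,0,0,7, 0,0,0,0,0,0,7, 0,0,0,0,0,0,7, 0,0,0,0,0,0,7, 0,0,0,0,0,0,7, 0,0,0,0,0,0,7, 0,0,0,0,0,0,7]'
cat > plan.py <<'E'
from kin import *
from cell import robot
import sys
def plan(p,pitch,yaw,roll=180,G=None):
    s=robot.state(); R=np.array(s["eef_rot"]); t=np.array(s["ee_pos"]); G=goal(pitch,yaw,roll) if G is None else G; p=np.array(p)
    print("shift now-axes",(R.T@(p-t)*100).round(2),"goal-axes",(G.T@(p-t)*100).round(2),"rot",Ro.from_matrix(R.T@G).as_rotvec(degrees=True).round(1))
if __name__=="__main__":
    print("q",np.round(robot.state()["joint_positions"],2))
    a=list(map(float,sys.argv[1:])); plan(a[:3],*a[3:])
E
python3 plan.py .49 -.06 .2 50 25
```

```text
clock: 7.92
ee_pos: [0.5059, -0.0184, 0.2848]
eef_rot: [[0.782, 0.608, 0.139], [0.612, -0.791, 0.013], [0.118, 0.075, -0.99]]
ft_force: [-1.0, -0.9, 0.7]
opening: 0.003
q [-0.2   0.1   1.73  0.04  1.18  0.69]
shift now-axes [-4.79  1.68  8.13] goal-axes [-7.91  3.09  4.44] rot [-1.1 32.6 13.4]
```

```bash
python3 -m handwheel '[0,0,0,0,-0.2,5.4,2.2, 0,0,0,0,-0.2,5.4,2.2, 0,0,0,0,-0.2,5.4,2.2, 0,0,0,0,-0.2,5.4,2.2, 0,0,0,0,-0.2,5.4,2.2, 0,0,0,0,-0.2,5.4,2.2]' && python3 plan.py .49 -.06 .2 50 25
```

```text
clock: 8.42
ee_pos: [0.5064, -0.019, 0.2859]
eef_rot: [[0.69, 0.427, 0.585], [0.331, -0.904, 0.271], [0.644, 0.007, -0.765]]
ft_force: [-0.2, 1.1, -0.2]
opening: -0.005
q [-0.62 -0.04  2.11  0.82  0.87  0.02]
shift now-axes [-8.02  2.95  4.51] goal-axes [-7.99  3.02  4.52] rot [ 0.1 -0.1  0.5]
```

```bash
python3 -m handwheel '[0,-2,0.75,1.1,0,0,0, 0,-2,0.75,1.1,0,0,0, 0,-2,0.75,1.1,0,0,0, 0,-2,0.75,1.1,0,0,0, 0,-1.8,0,2.1,0,0,0, 0,-1.8,0,2.1,0,0,0, 0,-1.8,0,2.1,0,0,0, 0,0,0,0,0,0,0]' && python3 plan.py .495 -.055 .06 50 25
```

```text
clock: 9.08
ee_pos: [0.4865, -0.0604, 0.1126]
eef_rot: [[0.697, 0.429, 0.574], [0.329, -0.903, 0.275], [0.637, -0.002, -0.771]]
ft_force: [-0.1, 0.1, -0.6]
opening: 0.002
q [-0.76  0.36  2.32  1.34  0.66 -0.81]
shift now-axes [-2.58 -0.11  4.7 ] goal-axes [-2.62 -0.13  4.68] rot [-0.4  0.5  0.2]
```

```bash
python3 -m handwheel '[0,-0.9,0,1.6,0,0,0, 0,-0.9,0,1.6,0,0,0, 0,-0.8,0,1.5,0,0,0, 0,0,0,0,0,0,0]' && python3 plan.py .535 -.038 .061 50 25
python3 - <<'E'
from h import *
im,D=robot.capture("scene"); cv2.imwrite("pics/s2.png",cv2.resize(im[120:320,130:400,::-1],None,fx=2.5,fy=2.5))
E
```

```text
clock: 9.42
ee_pos: [0.4982, -0.0568, 0.0637]
eef_rot: [[0.693, 0.429, 0.579], [0.331, -0.903, 0.273], [0.64, 0.002, -0.768]]
ft_force: [-0.3, 0.7, -0.2]
opening: 0.004
q [-0.73  0.52  2.34  1.61  0.63 -1.12]
shift now-axes [ 3.   -0.11  2.85] goal-axes [ 2.99 -0.14  2.86] rot [-0.2  0.2  0.4]
```

View pics/s2.png

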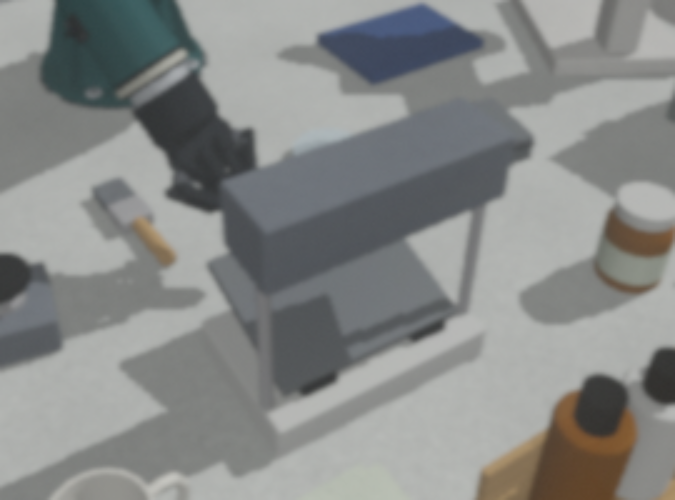

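The gripper is in front of the viewer, around (215,165), and clear of the brush. Next: forward under the free edge.

```bash
python3 -m handwheel '[0,0.75,0,0.7,0,0,0, 0,0.75,0,0.7,0,0,0, 0,0.75,0,0.7,0,0,0, 0,0.75,0,0.7,0,0,0, 0,0,0,0,0,0,0]' && python3 plan.py .545 -.036 .093 48 25
```

```text
clock: 9.88
ee_pos: [0.5359, -0.0389, 0.0644]
eef_rot: [[0.69, 0.431, 0.582], [0.335, -0.902, 0.272], [0.642, 0.007, -0.767]]
ft_force: [-0.6, 0.3, -0.6]
opening: 0.003
q [-0.61  0.52  2.28  1.66  0.59 -1.04]
shift now-axes [ 2.55  0.15 -1.59] goal-axes [ 2.61  0.12 -1.49] rot [-0.1  2.1  0.7]
```

```bash
python3 -m handwheel '[0,0.8,0,-0.43,0,0,0, 0,0.8,0,-0.43,0,0,0, 0,0.8,0,-0.43,0,0.7,0, 0,0.8,0,-0.43,0,0.7,0]' && python3 plan.py .574 -.034 .129 47 25
python3 - <<'E'
from h import *
im,D=robot.capture("scene"); P=cloud("scene",D); 
print([m["p"] for m in robot.cut_out("scene","screen")[:2]])
cv2.imwrite("pics/s3.png",cv2.resize(im[170:320,180:380,::-1],None,fx=3.5,fy=3.5))
E
```

```text
clock: 10.22
ee_pos: [0.5458, -0.0341, 0.097]
eef_rot: [[0.679, 0.429, 0.596], [0.327, -0.903, 0.278], [0.658, 0.006, -0.753]]
ft_force: [-2.1, -3.0, -4.4]
opening: -0.0
q [-0.6   0.44  2.26  1.54  0.6  -0.88]
shift now-axes [ 4.02  1.22 -0.72] goal-axes [ 4.05  1.19 -0.59] rot [-0.   1.9  0.5]
[0.94, 0.61]
```

View pics/s3.png

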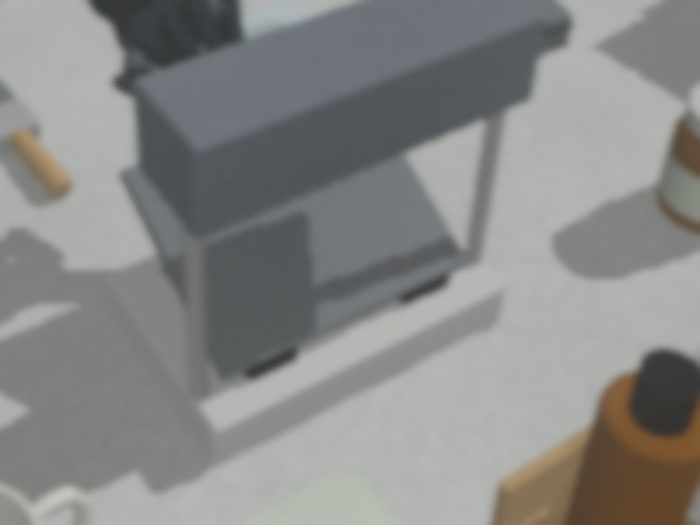

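The picture shows the screen rising on the gripper, its left edge now at (125,175) in the crop, with the vertical reaction at −4.4 N as expected. I continue and measure the tilt by plane fit.

```bash
cat > tilt.py <<'E'
from h import *
H=np.array([.679,-.0445,.045]); ax=np.array([np.cos(np.radians(-1.6)),np.sin(np.radians(-1.6))])
for n in("scene","top"):
    im,D=robot.capture(n); P=cloud(n,D); m=robot.cut_out(n,"screen")
    if not m: print(n,"none"); continue
    k=cv2.erode(m[0]["mask"].astype(np.uint8),np.ones((3,3)))>0; q=P[k&(D>0)]-H
    u=-(q[:,:2]@ax); v=q[:,2]; ok=(u>.0)&(u<.17)&(v>-.01)&(v<.19)&(abs(q[:,1])<.1); u,v=u[ok],v[ok]
    # top face: offset 12mm from the hinge line
    r=np.hypot(u,v); a=np.arctan2(v,u); s=r>.05; th=a[s]-np.arcsin(np.clip(.012/r[s],-1,1))
    l=cv2.fitLine(np.stack([u,v],1).astype(np.float32),cv2.DIST_HUBER,0,.01,.01).ravel() if len(u)>20 else [np.nan]*2
    print(n,round(m[0]["p"],2),len(u),"angle median",np.degrees(np.percentile(th,[25,50,75])).round(1),"line fit",np.degrees(np.arctan2(l[1],l[0])).round(1),"rmax",np.percentile(r,99).round(3) if len(r) else 0)
E
python3 -m handwheel '[0,1,0.3,-0.18,0,0.5,0, 0,1,0.3,-0.18,0,0.5,0, 0,1,0.3,-0.18,0,0.5,0, 0,1,0.3,-0.18,0,0.5,0]' && python3 plan.py .601 -.034 .154 45 25; python3 tilt.py
```

```text
clock: 10.65
ee_pos: [0.5723, -0.0327, 0.1279]
eef_rot: [[0.658, 0.43, 0.618], [0.316, -0.903, 0.292], [0.683, 0.003, -0.73]]
ft_force: [-6.8, -1.2, -1.6]
opening: -0.0
q [-0.58  0.4   2.2   1.45  0.63 -0.73]
shift now-axes [ 3.63  1.36 -0.17] goal-axes [ 3.64  1.33 -0.04] rot [-0.2  1.9  0.5]
scene 0.58 2179 angle median [43.3 44.  44.9] line fit 42.9 rmax 0.091
top 0.55 1157 angle median [43.3 43.9 44.5] line fit 43.4 rmax 0.153
```

The screen is at 44° from both cameras.

```bash
python3 -m handwheel '[0,0.8,0.3,-0.03,0,0.5,0, 0,0.8,0.3,-0.03,0,0.5,0, 0,0.8,0.3,-0.03,0,0.5,0, 0,0.8,0.3,-0.03,0,0.5,0]' && python3 tilt.py; python3 plan.py .604 -.034 .154 45 25
```

```text
clock: 11.18
ee_pos: [0.5985, -0.0337, 0.1506]
eef_rot: [[0.636, 0.431, 0.64], [0.305, -0.902, 0.304], [0.709, 0.003, -0.705]]
ft_force: [-2.3, 1.2, -6.0]
opening: 0.005
scene 0.81 2093 angle median [57.7 58.4 59.1] line fit 56.6 rmax 0.087
top 0.57 515 angle median [56.7 57.4 57.8] line fit 55.5 rmax 0.155
q [-0.57  0.38  2.15  1.42  0.65 -0.66]
shift now-axes [0.43 0.14 0.12] goal-axes [0.43 0.14 0.11] rot [-0.1 -0.3  0.5]
```

```bash
python3 -m handwheel '[0,0.4,0.15,0.1,0,0,0, 0,0,0,0,0,0,0]' && python3 tilt.py; python3 plan.py .56 -.045 .125 45 25
```

```text
clock: 11.55
ee_pos: [0.6036, -0.0344, 0.1538]
eef_rot: [[0.634, 0.43, 0.643], [0.306, -0.903, 0.302], [0.71, 0.005, -0.704]]
ft_force: [-4.9, 0.3, -0.6]
opening: 0.003
scene 0.69 1992 angle median [60.4 61.1 61.8] line fit 59.2 rmax 0.088
q [-0.56  0.38  2.14  1.41  0.65 -0.64]
shift now-axes [-5.12 -0.93 -1.09] goal-axes [-5.14 -0.88 -1.07] rot [-0.1 -0.3  0.5]Traceback (most recent call last):
  File "tilt.py", line 11, in <module>
    print(n,round(m[0]["p"],2),len(u),"angle median",np.degrees(np.percentile(th,[25,50,75])).round(1),"line fit",np.degrees(np.arctan2(l[1],l[0])).round(1),"rmax",np.percentile(r,99).round(3) if len(r) else 0)
                                                                ~~~~~~~~~~~~~^^^^^^^^^^^^^^^
    return _quantile_unchecked(
        a, q, axis, out, overwrite_input, method, keepdims, weights)
    return _ureduce(a,
                    func=_quantile_ureduce_func,
    ...<5 lines>...
                    overwrite_input=overwrite_input,
                    method=method)
    r = func(a, **kwargs)
    result = _quantile(arr,
                       quantiles=q,
    ...<2 lines>...
                       out=out,
                       weights=wgt)
    slices_having_nans = np.isnan(arr[-1, ...])
                                  ~~~^^^^^^^^^
IndexError: index -1 is out of bounds for axis 0 with size 0
```

About 60°. I retract away from the underside.

```bash
python3 -m handwheel '[0,-1.3,-0.25,-0.3,0,0,0, 0,-1.3,-0.25,-0.3,0,0,0, 0,-1.3,-0.25,-0.3,0,0,0, 0,-1.3,-0.25,-0.3,0,0,0, 0,0,0,0,0,0,0]'
python3 - <<'E'
from plan import *
G=np.array(robot.state()["eef_rot"])
plan([.50,-.075,.14],0,0,G=G); plan([.48,-.09,.24],0,0,G=G)
print(np.round(robot.state()["joint_positions"],2))
E
python3 tilt.py 2>&1 | head -2
```

```text
clock: 12.17
ee_pos: [0.5573, -0.0455, 0.1241]
eef_rot: [[0.636, 0.428, 0.642], [0.304, -0.904, 0.301], [0.709, 0.003, -0.705]]
ft_force: [-1.2, 0.8, -0.0]
opening: -0.004
shift now-axes [-3.41  0.22 -5.69] goal-axes [-3.41  0.22 -5.69] rot [0. 0. 0.]
shift now-axes [  1.95   0.76 -14.47] goal-axes [  1.95   0.76 -14.47] rot [0. 0. 0.]
[-0.66  0.42  2.25  1.52  0.68 -0.88]
scene 0.87 2061 angle median [60.3 61.  61.8] line fit 59.2 rmax 0.089
top 0.59 431 angle median [57.6 58.8 59.3] line fit 54.4 rmax 0.155
```

```bash
python3 -m handwheel '[0,0,0,-2,0,0,0, 0,0,0,-2,0,0,0, 0,0,0,-2,0,0,0, 0,0,0,-2,0,0,0, 0,0,0,-2,0,0,0, 0,0,0,-1,0,-6,0, 0,0,0,-1,0,-6,0, 0,0,0,-1,0,-6,0, 0,0,0,0,0,-6,0, 0,0,0,0,0,-6,0]' && python3 -m handwheel '[0,0,0,0,0,-6,0, 0,0,0,0,0,-6,0, 0,0,0,0,0,-3,0, 0,0,0,0,0,0,0]' && python3 plan.py .431 -.303 .15 90 25
```

```text
clock: 13.2
ee_pos: [0.481, -0.077, 0.2109]
eef_rot: [[0.833, 0.44, 0.337], [0.405, -0.898, 0.171], [0.378, -0.006, -0.926]]
ft_force: [-0.9, 0.5, -0.6]
opening: -0.001
clock: 13.53
ee_pos: [0.4839, -0.0753, 0.2107]
eef_rot: [[0.889, 0.445, 0.112], [0.44, -0.896, 0.063], [0.129, -0.006, -0.992]]
ft_force: [0.0, -0.4, 0.1]
opening: -0.0
q [-0.37  0.17  1.84  0.12  1.05  0.68]
shift now-axes [-15.51  18.08   3.99] goal-axes [-14.42  18.4    6.07] rot [-0.4 -7.4  1.4]
```

```bash
python3 -m handwheel '[0,0,0,0,-0.2,-3.7,0.7, 0,0,0,0,-0.2,-3.7,0.7, 0,-1.8,2.3,0,0,0,0, 0,-1.8,2.3,0,0,0,0, 0,-1.8,2.3,0,0,0,0, 0,-1.8,2.3,0,0,0,0, 0,-1.8,2.3,0,0,0,0, 0,-1.8,2.3,0,0,0,0, 0,-1.8,2.3,0,0,0,0, 0,-1.8,2.3,0,0,0,0]' && python3 -m handwheel '[0,0,0,2,0,0,0, 0,0,0,2,0,0,0, 0,0,0,2,0,0,0, 0,0,0,0,0,0,0]' && python3 plan.py .431 -.303 .09 90 25
python3 - <<'E'
from h import *
im,D=robot.capture("top"); P=cloud("top",D)
print([(m["p"],at_z("top",m["location"],.08).round(3)) for m in robot.mark_of("top","plunger_top")[:1]])
im,D=robot.capture("scene")
cv2.imwrite("pics/s4.png",cv2.resize(im[120:320,60:360,::-1],None,fx=2.5,fy=2.5))
E
```

```text
clock: 14.37
ee_pos: [0.4259, -0.3044, 0.2084]
eef_rot: [[0.908, 0.419, -0.002], [0.419, -0.908, 0.004], [0.0, -0.005, -1.0]]
ft_force: [-1.1, -0.1, 0.9]
opening: 0.0
clock: 14.7
ee_pos: [0.4239, -0.3013, 0.1451]
eef_rot: [[0.908, 0.418, -0.007], [0.418, -0.908, 0.009], [-0.003, -0.011, -1.0]]
ft_force: [-0.5, 0.5, -0.8]
opening: -0.001
q [-0.75  0.35  1.77  0.    1.03  0.39]
shift now-axes [0.59 0.51 5.51] goal-axes [0.57 0.45 5.51] rot [-0.6  0.1 -0.3]
[(0.46, array([ 0.423, -0.306,  0.08 ]))]
```

View pics/s4.png

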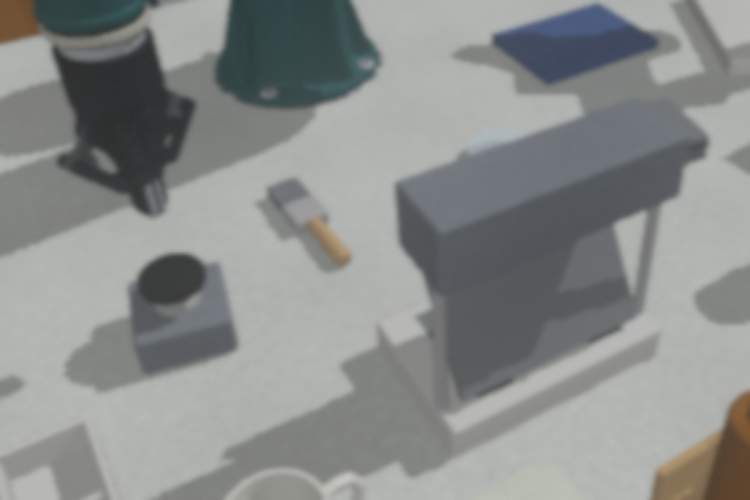

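The screen stands raised at about (540,320), the brush hasn't moved, and the fingertips at (152,205) are above the plunger at (172,280). Next I centre the tool and press.

```bash
python3 -m handwheel '[0,0.6,0.5,1.8,0,0,0, 0,0,0,1.8,0,0,0, 0,0,0,1.6,0,0,0, 0,0,0,0,0,0,0]' && python3 -m handwheel '[0,0,0,0.7,0,0,0, 0,0,0,0.7,0,0,0, 0,0,0,0.6,0,0,0, 0,0,0,0,0,0,0]'
```

```text
clock: 15.18
ee_pos: [0.4334, -0.3043, 0.0953]
eef_rot: [[0.908, 0.42, -0.005], [0.42, -0.908, 0.005], [-0.002, -0.007, -1.0]]
ft_force: [-0.1, 0.2, -0.5]
opening: 0.002
clock: 15.52
ee_pos: [0.4347, -0.3058, 0.0765]
eef_rot: [[0.908, 0.419, -0.002], [0.419, -0.908, 0.002], [-0.001, -0.003, -1.0]]
ft_force: [0.8, 0.8, 5.4]
opening: -0.001
```

```bash
python3 -m handwheel '[0,0,0,0.4,0,0,0, 0,0,0,0.4,0,0,0, 0,0,0,0.3,0,0,0, 0,0,0,0,0,0,0, 0,0,0,0,0,0,0]'&& python3 -m handwheel '[0,0,0,0.2,0,0,0, 0,0,0,0,0,0,0]'
```

```text
clock: 15.93
ee_pos: [0.4348, -0.3058, 0.0669]
eef_rot: [[0.908, 0.419, -0.001], [0.419, -0.908, 0.002], [-0.001, -0.002, -1.0]]
ft_force: [-1.0, 1.7, 12.1]
opening: 0.001
clock: 16.1
ee_pos: [0.4348, -0.3059, 0.0659]
eef_rot: [[0.908, 0.419, -0.001], [0.419, -0.908, 0.001], [-0.001, -0.002, -1.0]]
ft_force: [-2.3, 2.2, 21.6]
opening: -0.001
```

Force is 21.6 N, above the 15 N at the stop, and z is .066, so the plunger is at its stop. Releasing.

```bash
python3 -m handwheel '[0,0,0,0.1,0,0,0, 0,0,0,0,0,0,0]' && python3 -m handwheel '[0,0,0,-1,0,0,0, 0,0,0,-2,0,0,0, 0,0,0,-3,0,0,0, 0,0,0,-3,0,0,0, 0,0,0,-3,0,0,0, 0,0,0,0,0,0,0]' && python3 tilt.py
python3 - <<'E'
from h import *
im,D=robot.capture("scene"); P=cloud("scene",D)
k=P[(abs(P[...,0]-.431)<.03)&(abs(P[...,1]+.303)<.03)&(P[...,2]>.06)&(P[...,2]<.1)]; print("plunger z",np.median(k[:,2]))
for q in("slide_box","dish","brush","jar","mug"):
  im,D=robot.capture("top") if q=="slide_box" else (0,0); m=robot.mark_of("top",q); print(q,m and (m[0]["location"],m[0]["p"]))
im,D=robot.capture("scene")
cv2.imwrite("pics/s5.png",im[:,:,::-1])
E
```

```text
clock: 16.27
ee_pos: [0.4349, -0.3059, 0.0658]
eef_rot: [[0.908, 0.419, -0.001], [0.419, -0.908, 0.001], [-0.0, -0.001, -1.0]]
ft_force: [-4.5, 4.9, 31.4]
opening: -0.002
clock: 16.77
ee_pos: [0.437, -0.3079, 0.1883]
eef_rot: [[0.908, 0.419, 0.004], [0.419, -0.908, -0.003], [0.002, 0.005, -1.0]]
ft_force: [0.6, -0.2, 0.3]
opening: 0.003
scene 0.63 2080 angle median [60.3 61.  61.7] line fit 59.1 rmax 0.09
top 0.82 393 angle median [58.2 58.9 59.3] line fit 57.0 rmax 0.154
plunger z 0.07838509331537
slide_box ([238.2, 164.6], 0.63)
dish ([264.2, 225.0], 0.75)
brush []
jar ([156.9, 169.8], 0.98)
mug ([147.0, 355.0], 0.97)
```

View pics/s5.png

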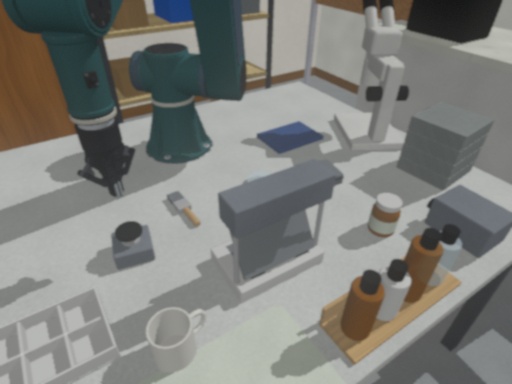

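The screen stands raised at (240,275), the plunger is back up at (232,128), and the brush (210,185), mug (335,172) and jar (215,385) are where they were. The gripper hangs clear at (180,115).

```bash
python3 -c "
from cell import robot
print(robot.finish_job())"
```

```text
the job is handed in; nothing more can be done
None
```

The screen stands at about 60° and was still there after the robot let go. The capture trigger was then pressed fully and came back up. I handed the job in after about 17 s of the 42 s allowed, with the gripper touching nothing.

- **Screen:** I lifted it with the closed fingers leaning back under its free edge. The last checks put it at 61° from the scene camera and 59° from the top camera. Straight-line fits of the screen from the same pictures gave 59° and 57°.
- **Plunger:** I pressed it until the fingertips were about 14 mm below its resting height and the force climbed to 31 N with no further travel, so it was at its stop. After release its top measured 78 mm, the same as the scene camera gave before the press.
- **Other things:** The slide box, dish, jar and mug were found within about 5 pixels of where they started. The final top-camera check missed the brush, but the last picture shows it unmoved. No contact other than the screen and plunger showed in the force readings.
- **Snag:** My first approach at a 45° lean ran into the arm's joint limits, well clear of everything. I turned the tool around and came in at a 25° angle instead.

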